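Strip a small casting mould and put it away closed

ROBOT

A 7-joint arm with a two-finger parallel gripper is mounted at the origin on a cart in front of the work surface, level with it; the furniture and walls round the work are solid. World frame = base frame: x ahead of the robot, y to its left, z up, the work surface at z = 0. Lengths are in mm, angles in rad, forces in N, time in s.
With the tool pointing down it reaches from about 400 to 850 mm from the base axis. Payload 10.4 kg.
Tool frame: the origin (TCP) lies on the centre line of the jaws, within the pads' length; the fingertips stand 19 mm ahead of it and the grasp point (between the pads) is the TCP; z points along the fingers, y is the line along which they close (so a half turn about z gives the same grasp; the last joint's range is limited). The gripper opens to 85 mm and grips with 20 to 120 N. Pads are 22 mm wide; open, the fingers measure 114 mm over their backs; the gripper's body (76 mm by 85 mm) begins 54 mm behind the grasp point. The pads swing forward as they close: fully open they stand 13 mm farther back than shut.
Start: joints at [1.202, 0.332, -0.065, 1.46, 0.022, 1.35, -0.088], TCP at [211.865, -588.016, 250.338] pointing down, gripper open.
Joint ranges: [-2.6, 2.6], [-0.5, 2.12], [-1.47, 1.34], [0.16, 2.42], [-1.27, 4.41], [0.06, 2.06], [-2.6, 2.6]. Speed limits (rad/s): [2.22, 2.22, 2.79, 2.79, 3.14, 3.14, 3.14].

INTERFACE

Orientations are given as a rotation vector (axis times angle).
In Python, from bench import arm, capture gives the robot as it stands.
- The arm moves only by the tool send_rows, never from a script. Its argument "moves" is one flat list of numbers, 5 for each row, row after row: the shift along the world's x, y, z scaled (see below), then the turn about the world's z scaled (see below), then the opening, from 0 (shut) to 1 (fully open). A call has 1 to 5 rows; each row is the pose to reach, as a shift and turn from the pose commanded when the call began; what a row does not reach only later rows make up. The controller multiplies each number of a shift by 0.2 m and each number of a turn by 90 degrees. A row lasts 1/10 s, in which the tool goes at most 50 mm and 8.59 degrees, less where a joint would pass 70% of its speed; a pose out of reach is approached as far as the arm can. A call with a number of a shift or a turn outside -1 to 1 is refused whole. A call with a gripper value outside its range is refused whole. The fingers move at their own pace and stop on an object; "grip_force" is the grip in N (left out, the last holds). Time passes only in rows, so rows that repeat a pose let the fingers close. It gives the time, the measured TCP pose, the force, the opening and the grip force at its end, in the units of the state.
- arm.observe(): the state, without advancing time (a new reading comes with each control period).
- capture(name): name is "side" or "top" or "wrist"; returns a dict with "pixels" (420x560x3 uint8, red, green, blue), "fx", "fy", "cx", "cy" (pixels), "distortion" ([k1, k2, p1, p2, k3] as OpenCV has them; the pictures are not rectified), "pose" (4x4, takes a point from camera to world coordinates). Camera axes: x right, y down, z forward; pixel columns grow to the right and rows downward; lengths in mm; the calibration is good to about 2 mm. A picture is of the moment at which its call begins. There is no depth.
- arm.finish_job(): hands the job in; it is judged then, once.
The state is a dict: "time": time; "qpos": joint angles; "joint_velocities": joint speeds; "tau": joint torques, N m; "ee_pos": TCP position; "orientation": TCP orientation; "ft_force": force on the tool from outside, world axes, zero at the start; "ft_torque": the same for the moment, N m; "finger_gap": finger opening in mm; "grip_force": force on a finger pad.
Only numpy, scipy, OpenCV 4.12 (cv2) and the standard library are available. Lean on these libraries where they do the work, as an engineer would, in place of code of your own. Each camera call takes 0.05 s, during which the arm holds its last target. There are 200 camera calls.

TASK

Strip the mould that stands on the fire tile. First put the ring weight fully on the round cork trivet, lay the top half on the wooden battens, and put the casting (lift it by its sprue) flat in the sheet-metal tray. Then set the bottom half squarely on the slotted cooling grate and close the top half over its pins again, fully home; leave the tape roll where it is.

Things in the scene. Friction and masses are not known exactly. Their poses are not given: they have to be found in the camera images.
- weight: ring weight of dark cast iron, a plain ring of outer diameter 52, bore 27, height 26 mm, about 0.38 kg; it lies on the top half, round the sprue. Origin: centre of its underside, z up. Grip it across the outside diameter.
- top_half: upper mould half: aluminium plate, 96 (x) x 52 (y) x 18 mm, about 0.25 kg, with a 22 mm pouring hole in the middle and four 9.5 mm holes right through at x +-38, y +-16 mm. Origin: centre of its underside, z up. At the start it lies on the bottom half, pins in its holes, the sprue standing in its pouring hole. Grip it across the 52 mm width. It may be closed either way round.
- casting: white-metal casting: flat link, 58 (x) x 22 (y) x 9 mm, on its middle an upright round sprue 11 to 14 mm thick with a 17 mm button on top; 46 mm high in all, about 0.08 kg. Origin: centre of the link's underside, z up. It lies loosely (3 mm play) in the pocket of the bottom half, 11 mm above that half's underside; its sprue stands 37 mm above that half's upper face. Grip the sprue.
- bottom_half: lower mould half: aluminium block, 116 (x) x 52 (y) x 20 mm, about 0.3 kg, with a pocket on top and four upright 6 mm pins, 10 mm high with coned tips, at x +-38, y +-16 mm. Origin: centre of its underside, z up. It stands on the tile. Grip it across the 52 mm width. Closed, the top half's underside is 20 mm above this origin, the pins in its holes with 1.75 mm play all round.
- tile: fixed grey fire tile, 124 mm along its x, 76 mm along its y, 16 mm thick; the mould stands on it. Origin: centre of its underside, z up.
- trivet: fixed round cork trivet, diameter 78 mm, for the ring weight. Origin: centre of its underside, at bench level; its top is 10 mm above that.
- rest: fixed wooden rest for the top half: two battens (each 18 mm wide, 70 mm along y, centred at x +-34 mm) on a ply base 104 x 70 mm. Origin: centre of its underside, z up, at bench level; the tops of the battens are level, 18 mm above that.
- tray: fixed shallow sheet-metal tray for the casting, 100 mm along its x, 78 mm along its y, walls 3 mm. Origin: centre of its underside, z up, at bench level; inner floor 5 mm and rim 16 mm above that.
- grate: fixed dark cooling grate, a level slotted plate 138 mm along its x, 78 mm along its y, top 16 mm above the bench. Origin: centre of its underside, z up.
- tape: roll of tape, diameter 72, 25 mm high, a loose bystander to be left alone. Origin: centre of its underside.
Mind the look-alikes: they are no part of the job. What is shaped like the grate but orange is not meant.

How it is judged:
By the outcome, as a careful person would: the job done as asked, in the order asked, and still so for the second after the job is handed in, with the robot touching nothing.
It also fails if it takes over 120 s, if anything falls off the work surface, if the arm or the gripper's body presses on something with over 40 N, if the wrist force passes 120 N, or if a joint passes its speed limit or range.

## Working session

There is one attempt and no reset: what is moved stays moved. The work goes in short steps, Python scripts to look and compute and a tool call to move; the robot and the scene stay as the last step left them, time stands still between calls to the robot, and variables do not carry over. Pictures are saved under pics/ and viewed, at most 19 in all, crops included, and the job is handed in when it is done.

Besides the shell and the picture viewer there is one more tool, called after "Emit:" as name(argument=value, ...) on one line, values as JSON. send_rows: Moves the arm, as the interface text tells. Its arguments: {"type":"object","properties":{"moves":{"type":"array","items":{"type":"number"}},"grip_force":{"type":"number"}},"required":["moves"]}

```bash
mkdir -p pics; ls; cat > h.py <<'E'
import numpy as np, cv2, json
from bench import arm, capture
def cap(n):
    c=capture(n); c['K']=np.array([[c['fx'],0,c['cx']],[0,c['fy'],c['cy']],[0,0,1.]]); c['D']=np.array(c['distortion'],float); c['pose']=np.array(c['pose'],float); return c
def save(c,f,crop=None,s=1):
    im=np.asarray(c['pixels'])[:,:,::-1]
    if crop: u0,v0,u1,v1=crop; im=im[v0:v1,u0:u1]
    cv2.imwrite('pics/'+f,cv2.resize(im,None,fx=s,fy=s,interpolation=cv2.INTER_CUBIC))
def ray(c,uv,z):
    p=cv2.undistortPoints(np.array(uv,float).reshape(-1,1,2),c['K'],c['D']).reshape(-1,2)
    d=np.c_[p,np.ones(len(p))]@c['pose'][:3,:3].T; o=c['pose'][:3,3]
    return o+d*((z-o[2])/d[:,2])[:,None]
def proj(c,P):
    T=np.linalg.inv(c['pose']); return cv2.projectPoints(np.array(P,float).reshape(-1,1,3),cv2.Rodrigues(T[:3,:3])[0],T[:3,3],c['K'],c['D'])[0].reshape(-1,2)
E
python3 - <<'E'
from h import *
for n in('top','side'):
    c=cap(n); save(c,n+'0.png',s=1.4); print(n,c['pose'].round(3).tolist(),c['fx'])
    import pickle; pickle.dump(c,open(n+'0.pkl','wb'))
s=arm.observe(); print(s)
E
```

```text
pics
top [[0.009, -0.986, 0.169, 332.664], [-1.0, -0.007, 0.013, 460.819], [-0.012, -0.169, -0.985, 959.738], [0.0, 0.0, 0.0, 1.0]] 441.97084183433697
side [[-0.819, -0.248, 0.518, -65.391], [-0.574, 0.313, -0.757, 1269.776], [0.025, -0.917, -0.398, 502.848], [0.0, 0.0, 0.0, 1.0]] 449.14161459409695
{'time': 0.1, 'qpos': array([ 1.20238826,  0.33284036, -0.06472431,  1.46081543,  0.02160462,
        1.34990894, -0.08848903]), 'joint_velocities': array([-5.56528445e-05, -1.72178560e-03, -3.09888703e-04, -1.23583152e-03,
       -2.47274010e-04, -4.57585159e-04,  1.57654631e-03]), 'tau': array([ 8.52448065e-04, -6.26740408e+01,  4.88219946e-02, -3.92423236e+01,
        1.62030518e-02,  7.05442711e-03, -9.94315951e-05]), 'ee_pos': array([ 211.75831518, -587.7171731 ,  249.59576004]), 'orientation': array([-3.09350626e+00, -5.40359398e-01,  4.25548943e-04]), 'ft_force': array([ 0.63117884,  0.51592189, -0.32777699]), 'ft_torque': array([ 0.03400681,  0.02654768, -0.02566211]), 'grip_force': 0.0, 'finger_gap': 85.22960378974491}
```

View pics/top0.png

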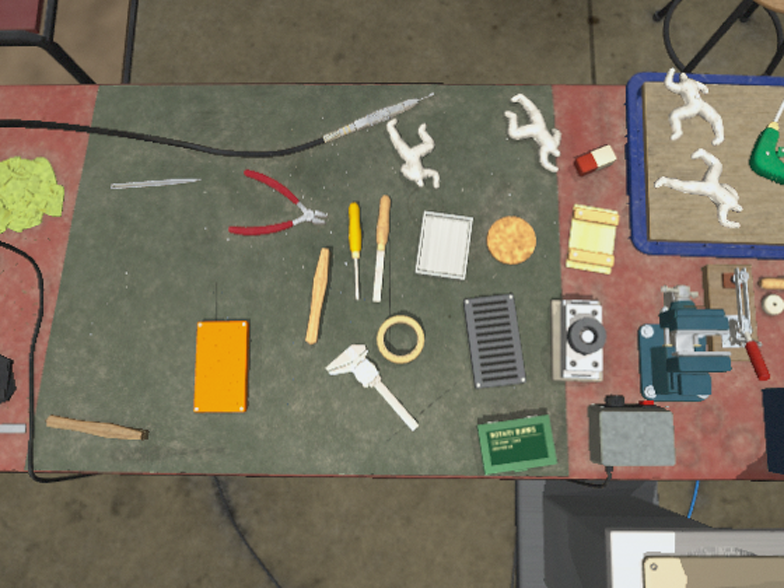

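View pics/side0.png

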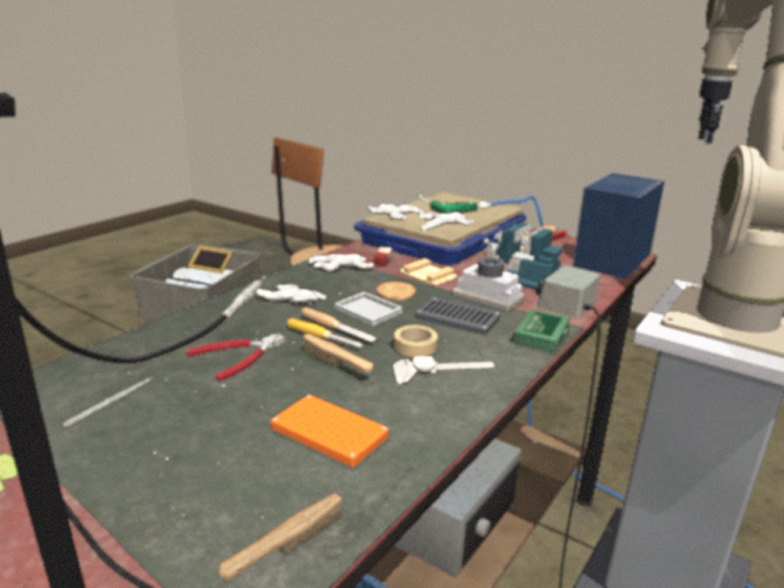

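The top view shows the following, in 784x588 pixels:
- mould with ring on the tile (578,340)
- grey slotted grate (495,340), and an orange look-alike (221,366)
- cork trivet (512,240)
- battens (593,238)
- tray (444,245)
- tape roll (401,338)

The dark slotted plate fits "grate"; the orange one is excluded. I'll measure roughly and confirm in an enlarged crop.

```bash
python3 - <<'E'
from h import *; import pickle
c=pickle.load(open('top0.pkl','rb'))
save(c,'crop0.png',(290,130,490,350),2.6)
for n,u,v,z in [('ring top',585,336,16+20+18+26),('grate',495,340,16),('trivet',512,240,10),('rest',593,238,18),('tray',444,245,16),('tape',401,338,25),('vise left',640,360,30),('vise arm',665,300,60)]:
    print(n,ray(c,[[u/1.4,v/1.4]],z)[0].round(0))
E
```

```text
ring top [431. 207.  80.]
grate [431. 327.  16.]
trivet [591. 296.  10.]
rest [593. 171.  18.]
tray [580. 404.  16.]
tape [432. 470.  25.]
vise left [401. 112.  30.]
vise arm [487.  81.  60.]
```

View pics/crop0.png

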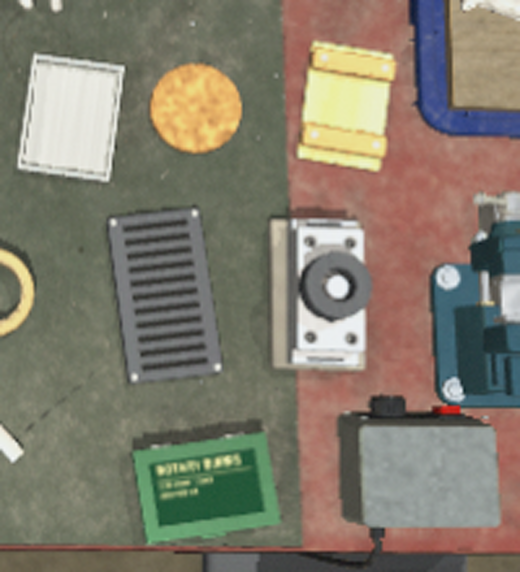

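The crop confirms the set: grey slotted grate, cork disc, tray, battens, and the mould with its ring weight on the tile. Now I'll swing over the work area and use the wrist camera.

Emit:
send_rows(moves=[1,0.5,0.5,0,1,1,0.5,0.5,0,1,1,0.5,0.5,0,1,1,0.5,0.5,0,1,1,0.5,0.5,0,1])

```text
time: 0.6
ee_pos: [413.8, -486.5, 351.1]
orientation: [-3.094, -0.542, -0.001]
ft_force: [-0.2, -0.7, -1.3]
finger_gap: 85.3
grip_force: 0.0
```

Emit:
send_rows(moves=[0.7,1,0,-0.22,1,0.7,1,0,-0.22,1,0.7,1,0,-0.22,1,0.7,1,0,-0.22,1,0.7,1,0,-0.22,1])

```text
time: 1.1
ee_pos: [552.7, -285.9, 350.1]
orientation: [-3.141, -0.001, 0.001]
ft_force: [0.2, 0.1, -0.0]
finger_gap: 85.4
grip_force: 0.0
```

Emit:
send_rows(moves=[0,1,0,0,1,0,1,0,0,1,0,1,0,0,1,0,1,0,0,1,0,1,0,0,1])

```text
time: 1.6
ee_pos: [551.9, -79.5, 350.8]
orientation: [-3.139, -0.018, -0.001]
ft_force: [0.5, -0.3, 0.2]
finger_gap: 85.6
grip_force: 0.0
```

Emit:
send_rows(moves=[0,1,0,0,1,0,1,0,0,1,0,1,0,0,1,0,1,0,0,1,0,1,0,0,1])

```text
time: 2.1
ee_pos: [550.2, 120.1, 350.2]
orientation: [-3.138, -0.017, 0.001]
ft_force: [0.0, -0.1, -0.4]
finger_gap: 85.6
grip_force: 0.0
```

Emit:
send_rows(moves=[-0.3,0.6,0,0,1,-0.3,0.6,0,0,1,-0.3,0.6,0,0,1,-0.3,0.6,0,0,1,-0.3,0.6,0,0,1])

```text
time: 2.6
ee_pos: [491.7, 232.1, 350.1]
orientation: [3.141, 0.003, -0.0]
ft_force: [0.8, -0.7, -0.1]
finger_gap: 85.3
grip_force: 0.0
```

```bash
python3 - <<'E'
from h import *; import pickle
c=cap('wrist'); pickle.dump(c,open('w1.pkl','wb')); save(c,'w1.png',s=1.4); s=arm.observe()
print(s['ee_pos'],s['orientation'],s['qpos'],s['time']); print(c['pose'].round(3),c['fx'])
E
```

```text
[492.36051468 230.99001073 350.0273771 ] [ 3.14083351e+00 -8.51283252e-04 -3.94645653e-04] [ 0.01070888  0.16501895 -0.60558356  1.48468082  0.09425237  1.52169106
 -2.16452672] 2.65
[[ 1.00000e-03 -9.50000e-01 -3.13000e-01  5.72823e+02]
 [-1.00000e+00 -1.00000e-03 -0.00000e+00  2.31958e+02]
 [ 0.00000e+00  3.13000e-01 -9.50000e-01  4.73428e+02]
 [ 0.00000e+00  0.00000e+00  0.00000e+00  1.00000e+00]] 357.0685391922703
```

View pics/w1.png

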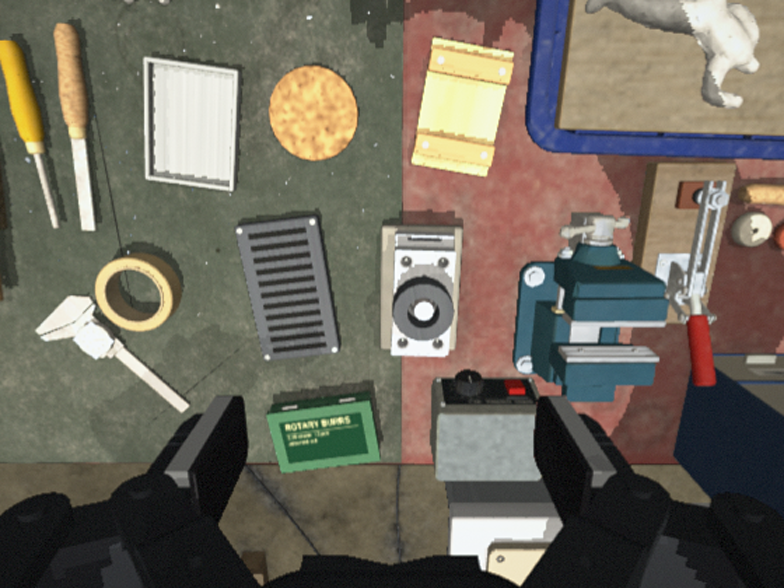

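The wrist view (784x588) gives a clear look at:
- the mould (420,290), ring at (424,311) and top-half holes at about (407,263), (441,262), (404,343), (437,343)
- the grate (288,287)
- the trivet (313,112)
- the battens (463,107)
- the tray (192,124)
- the tape (138,292)

Next I'll run the masks.

```bash
cat > m.py <<'E'
from h import *
def comp(m,seed,ksz=3):
    m=cv2.morphologyEx(m.astype(np.uint8)*255,cv2.MORPH_CLOSE,np.ones((ksz,ksz)))
    n,l,st,ce=cv2.connectedComponentsWithStats(m)
    ys,xs=np.nonzero(l>0); i=np.argmin((xs-seed[0])**2+(ys-seed[1])**2); k=l[ys[i],xs[i]]
    cs,_=cv2.findContours((l==k).astype(np.uint8),cv2.RETR_EXTERNAL,cv2.CHAIN_APPROX_NONE)
    return max(cs,key=cv2.contourArea).reshape(-1,2)
def rect(c,cnt,z):
    P=ray(c,cnt,z)[:,:2].astype(np.float32); (ce,sz,a)=cv2.minAreaRect(P)
    if sz[0]<sz[1]: a+=90
    a=(a+90)%180-90
    return np.round(ce,1),np.round(sz,1),round(a,1)
E
python3 - <<'E'
from m import *; import pickle
c=pickle.load(open('w1.pkl','rb')); im=np.ascontiguousarray(c['pixels']); hsv=cv2.cvtColor(im,cv2.COLOR_RGB2HSV)
for n,u,v in [('tray fl',192,124),('tray rim',148,124),('triv',313,112),('battn',470,57),('ply',463,107),('bench g',220,180),('bench r',500,210),('grate rim',328,287),('slot',288,290),('top half',424,275),('ring',405,300),('tile',388,290),('bot',424,230)]:
    print(n,hsv[int(v/1.4),int(u/1.4)])
H,S,V=[hsv[:,:,i].astype(int) for i in range(3)]
t=comp((H<22)&(S>110)&(V>150),(313/1.4,112/1.4)); P=ray(c,t,10)[:,:2]; print('trivet',cv2.minEnclosingCircle(P.astype(np.float32)),rect(c,t,10))
t=comp((H>15)&(H<35)&(S>40)&(V>170),(470/1.4,57/1.4)); print('rest',rect(c,t,18))
save(c,'w1c.png',(255,145,345,265),5)
E
```

```text
tray fl [ 30   9 236]
tray rim [ 30  14 204]
triv [ 23 113 245]
battn [ 25  94 244]
ply [ 31  59 248]
bench g [ 28  16 207]
bench r [  5 116 170]
grate rim [105   5  96]
slot [40 11 69]
top half [ 18  11 121]
ring [113   8 126]
tile [ 20  39 189]
bot [ 23  33 122]
trivet ((591.2952880859375, 298.780029296875), 38.72339630126953) (array([591.2, 299.4]), array([75.5, 76.7]), -1.2)
rest (array([594.6, 171.1]), array([ 69.9, 101.8]), -9.6)
```

View pics/w1c.png

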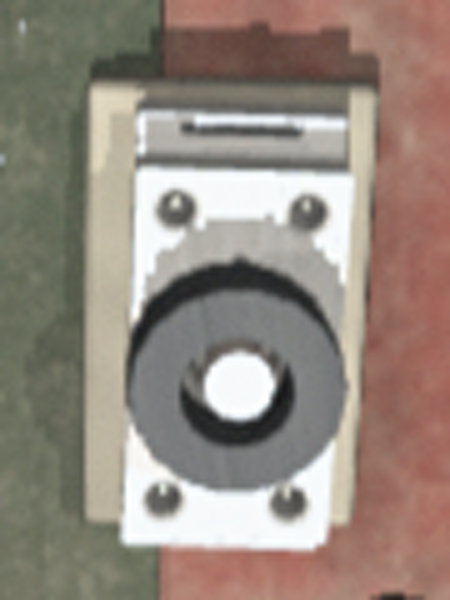

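The crop shows the ring (238,385), its bore with the sprue button, and four pin holes at about (176,208), (309,211), (163,498) and (288,501). The mould is nearly aligned with world x.

```bash
python3 - <<'E'
from m import *; import pickle
c=pickle.load(open('w1.pkl','rb')); im=np.ascontiguousarray(c['pixels']); hsv=cv2.cvtColor(im,cv2.COLOR_RGB2HSV)
H,S,V=[hsv[:,:,i].astype(int) for i in range(3)]
h=np.array([[176,208],[309,211],[163,498],[288,501]])/5+[255,145]
P=ray(c,h-0.4,54)[:,:2]; print('holes',P.round(1).tolist(),P.mean(0), 'dx,dy',P[0]-P[2],P[1]-P[3],P[0]-P[1],P[2]-P[3])
for a,b in((0,2),(1,3)): d=P[a]-P[b]; print('yaw',np.degrees(np.arctan2(d[1],d[0])),np.linalg.norm(d))
print('ring',ray(c,np.array([[238,387]])/5+[255-.4,145-.4],80), 'button',ray(c,np.array([[240,385]])/5+[255-.4,145-.4],16+11+46))
box=np.zeros(V.shape,bool); box[150:262,165:245]=1
t=comp((S<28)&(V>40)&(V<135)&box,(328/1.4,287/1.4),9); print('grate',len(t),rect(c,t,16))
box[:]=0; box[35:140,98:175]=1
t=comp((S<30)&(V>160)&box,(192/1.4,124/1.4),5); print('tray',len(t),rect(c,t,16))
t=comp((H>15)&(H<35)&(S>60)&(V>120),(100/1.4,290/1.4)); print('tape',rect(c,t,25))
E
```

```text
holes [[471.1, 218.1], [470.4, 186.1], [395.5, 220.6], [394.7, 188.8]] [432.94562307 203.40506909] dx,dy [75.61578963 -2.48918741] [75.7030465  -2.76089779] [ 0.71501674 32.07535618] [ 0.80227361 31.8036458 ]
yaw -1.8854322675633692 75.65674917111336
yaw -2.088657203671542 75.7533748842054
ring [[434.57198735 204.04544588  80.        ]] button [[432.61615045 203.08448808  73.        ]]
grate 308 (array([432.6, 327.9]), array([140.7,  80. ]), 7.0)
tray 303 (array([579.3, 405.4]), array([ 78.4, 104. ]), -7.8)
tape (array([430.9, 473.4]), array([71.8, 72.7]), -89.9)
```

Emit:
send_rows(moves=[-0.288,-0.14,-1,0,1,-0.288,-0.14,-1,0,1,-0.288,-0.14,-1,0,1,-0.288,-0.14,-1,0,1,-0.288,-0.14,-1,0,1], grip_force=50)

```text
time: 3.15
ee_pos: [431.4, 200.3, 145.7]
orientation: [3.138, -0.004, -0.012]
ft_force: [0.1, 0.1, -0.4]
finger_gap: 85.4
grip_force: 0.0
```

Emit:
send_rows(moves=[0,0,-0.19,0,1,0,0,-0.37,0,1,0,0,-0.38,0,1,0,0,-0.38,0,0.4])

```text
time: 3.55
ee_pos: [435.5, 204.1, 75.7]
orientation: [-3.141, 0.001, -0.0]
ft_force: [-0.8, 0.2, 0.9]
finger_gap: 73.3
grip_force: 0.0
```

Emit:
send_rows(moves=[0,0,0,0,0.4,0,0,0,0,0.4,0,0,0,0,0.4,0,0,0,0,0.4,0,0,0,0,0.4])

```text
time: 4.05
ee_pos: [435.9, 204.4, 77.0]
orientation: [-3.141, 0.001, -0.006]
ft_force: [-1.7, -1.7, 11.0]
finger_gap: 49.3
grip_force: 50.2
```

```bash
python3 - <<'E'
from h import *
c=cap('wrist'); save(c,'w2.png',s=1.2)
for n in('ee_pos','orientation','ft_force','finger_gap','grip_force'): print(arm.observe()[n])
E
```

```text
[435.96396657 204.40043715  77.03645442]
[-3.14108213e+00  7.04719209e-04 -6.01413947e-03]
[-2.04536981 -2.12169982 10.78927271]
49.56132759740601
50.1849402487278
```

View pics/w2.png

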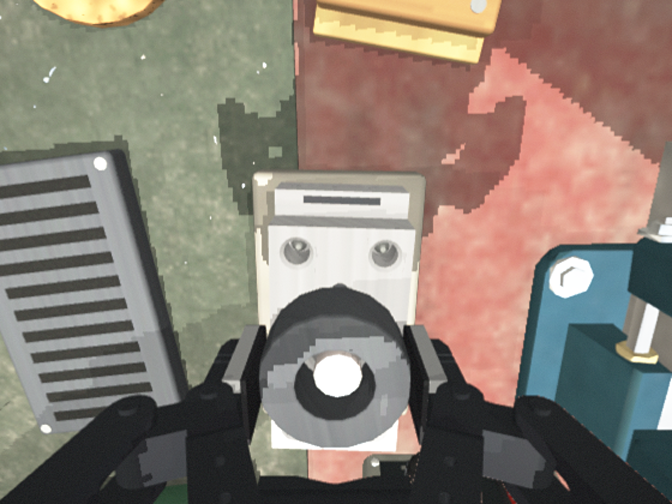

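The picture shows the ring held centrally between the pads, the sprue button at (337,375) in the bore. Now lift and set it on the trivet.

Emit:
send_rows(moves=[0,0,0.1,0,0.4,0,0,0.25,0,0.4,0,0,0.38,0,0.4,0,0,0.38,0,0.4])

```text
time: 4.5
ee_pos: [436.4, 205.1, 154.8]
orientation: [-3.14, -0.0, -0.011]
ft_force: [-0.1, 0.4, -3.2]
finger_gap: 49.8
grip_force: 53.9
```

Emit:
send_rows(moves=[0.2,0.12,0,0,0.4,0.4,0.24,0,0,0.4,0.6,0.36,0,0,0.4,0.785,0.475,0,0,0.4,0.785,0.475,0,0,0.4])

```text
time: 5.0
ee_pos: [593.8, 300.9, 147.6]
orientation: [-3.14, 0.0, 0.003]
ft_force: [-1.0, -0.6, -3.8]
finger_gap: 49.4
grip_force: 54.0
```

Emit:
send_rows(moves=[0,0,-0.2,0,0.4,0,0,-0.4,0,0.4,0,0,-0.52,0,0.4,0,0,-0.56,0,0.4,0,0,-0.575,0,0.4])

```text
time: 5.5
ee_pos: [590.8, 298.6, 34.7]
orientation: [3.141, 0.0, -0.002]
ft_force: [-0.4, -1.0, -2.5]
finger_gap: 49.2
grip_force: 54.0
```

Emit:
send_rows(moves=[0,0,-0.01,0,0.4,0,0,-0.01,0,0.4])

```text
time: 5.7
ee_pos: [592.0, 299.3, 34.8]
orientation: [-3.141, -0.0, -0.003]
ft_force: [-0.3, 0.2, -4.4]
finger_gap: 49.2
grip_force: 54.0
```

Emit:
send_rows(moves=[0,0,-0.015,0,0.4,0,0,-0.015,0,0.4,0,0,-0.015,0,0.4])

```text
time: 6.0
ee_pos: [592.3, 299.6, 33.2]
orientation: [-3.141, 0.0, -0.004]
ft_force: [-5.0, -2.7, 9.8]
finger_gap: 49.4
grip_force: 55.3
```

Emit:
send_rows(moves=[0,0,0.01,0,0.7,0,0,0.01,0,1,0,0,0.01,0,1,0,0,0.01,0,1])

```text
time: 6.4
ee_pos: [591.4, 299.0, 32.4]
orientation: [-3.142, -0.0, -0.0]
ft_force: [-0.2, -0.1, -0.4]
finger_gap: 85.6
grip_force: 0.0
```

Emit:
send_rows(moves=[0,0,0.2,0,1,0,0,0.45,0,1,0,0,0.7,0,1,0,0,0.95,0,1,0,0,1,0,1])

```text
time: 6.9
ee_pos: [592.9, 300.5, 239.4]
orientation: [-3.137, -0.0, -0.013]
ft_force: [1.0, 0.0, -0.2]
finger_gap: 85.4
grip_force: 0.0
```

Emit:
send_rows(moves=[-0.2,-0.12,0,0,1,-0.4,-0.24,0,0,1,-0.6,-0.36,0,0,1,-0.785,-0.475,0,-0.02,1,-0.785,-0.475,0,-0.02,1])

```text
time: 7.4
ee_pos: [430.5, 201.2, 231.7]
orientation: [3.137, -0.052, -0.001]
ft_force: [0.9, -0.4, -0.2]
finger_gap: 85.6
grip_force: 0.0
```

```bash
python3 - <<'E'
from h import *; import pickle
c=cap('wrist'); pickle.dump(c,open('w3.pkl','wb')); save(c,'w3.png',s=1.4)
for n in('ee_pos','orientation','ft_force','finger_gap','qpos','time'): print(arm.observe()[n])
E
```

```text
[432.89061852 202.43737925 232.37360952]
[ 3.13881373e+00 -5.11070571e-02  2.13116847e-03]
[ 1.40918937  0.07101542 -0.37866169]
85.39051367473729
[ 0.08387296  0.05809088 -0.63235842  1.83252645  0.03887771  1.26252346
 -2.16284434]
7.45
```

View pics/w3.png

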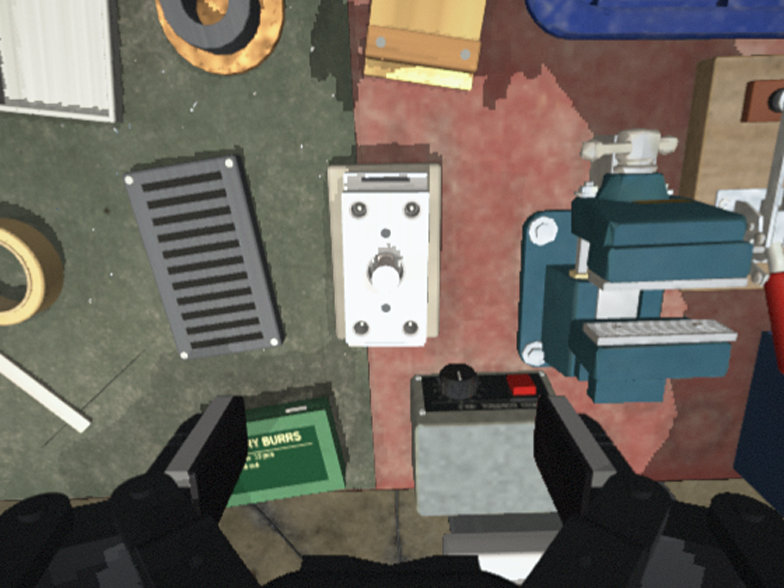

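The view shows the ring resting on the trivet (220,15), and the top half with its four holes at (359,209), (412,209), (361,328), (410,328) and the sprue at (385,275). I'll refine the mould, grate and rest poses from here.

```bash
python3 - <<'E'
from m import *; import pickle
c=pickle.load(open('w3.pkl','rb')); im=np.ascontiguousarray(c['pixels']); hsv=cv2.cvtColor(im,cv2.COLOR_RGB2HSV); g=cv2.cvtColor(im,cv2.COLOR_RGB2GRAY)
H,S,V=[hsv[:,:,i].astype(int) for i in range(3)]
Q=[]
for u,v in[(359,209),(412,209),(361,328),(410,328)]:
    u,v=int(u/1.4),int(v/1.4); w=np.clip(190-g[v-8:v+9,u-8:u+9].astype(float),0,None); yy,xx=np.mgrid[-8:9,-8:9]
    Q.append([u+(w*xx).sum()/w.sum(),v+(w*yy).sum()/w.sum()])
print(np.round(Q,1).tolist())
P=ray(c,Q,54)[:,:2]; print('mould',P.round(1).tolist(),P.mean(0))
for a,b in((0,2),(1,3)): d=P[a]-P[b]; print('yaw',np.degrees(np.arctan2(d[1],d[0])),np.linalg.norm(d))
D=ray(c,np.array([[129,180],[229,162],[184,355],[275,341]])/1.4,16)[:,:2]; print('grate dots',D.round(1).tolist(),D.mean(0))
for a,b in((0,2),(1,3)): d=D[a]-D[b]; print('yaw',np.degrees(np.arctan2(d[1],d[0])),np.linalg.norm(d))
E
```

```text
[[255.8, 149.6], [294.0, 149.5], [257.6, 234.0], [293.0, 233.9]]
mould [[470.7, 217.9], [469.6, 186.0], [395.0, 220.4], [394.0, 188.4]] [432.30937886 203.15475611]
yaw -1.887169931766212 75.75373954234115
yaw -1.8649476977802026 75.6941378067121
grate dots [[490.0, 370.5], [499.2, 303.0], [363.2, 354.7], [372.0, 286.3]] [431.09926555 328.63223161]
yaw 7.075396332247345 127.81049491710239
yaw 7.448531198911267 128.26657388317682
```

Emit:
send_rows(moves=[-0.009,-0.004,-0.25,0,1,-0.009,-0.004,-0.5,0,1,-0.009,-0.004,-0.7,0,1,-0.009,-0.004,-0.8,0,1,-0.009,-0.004,-0.855,0,1], grip_force=50)

```text
time: 7.95
ee_pos: [431.9, 203.5, 59.1]
orientation: [3.141, -0.048, -0.005]
ft_force: [0.6, -0.8, -0.2]
finger_gap: 85.3
grip_force: 0.0
```

Emit:
send_rows(moves=[0,0,0,0,0.8,0,0,0,0,0.5,0,0,0,0,0.4,0,0,0,0,0.4,0,0,0,0,0.4])

```text
time: 8.45
ee_pos: [433.6, 203.8, 63.0]
orientation: [-3.14, 0.049, -0.005]
ft_force: [-2.2, -0.1, 6.5]
finger_gap: 50.4
grip_force: 52.6
```

Emit:
send_rows(moves=[0,0,0.03,0,0.4,0,0,0.08,0,0.4,0,0,0.15,0,0.4,0,0,0.25,0,0.4,0,0,0.4,0,0.4])

```text
time: 8.95
ee_pos: [431.8, 202.9, 142.2]
orientation: [3.141, -0.049, -0.002]
ft_force: [0.7, -0.9, -1.5]
finger_gap: 50.1
grip_force: 52.5
```

Emit:
send_rows(moves=[0,0,0.2,0,0.4,0,0,0.3,0,0.4,0,0,0.3,0,0.4])

```text
time: 9.25
ee_pos: [433.9, 204.1, 205.4]
orientation: [-3.139, 0.049, -0.01]
ft_force: [0.3, -0.4, -2.9]
finger_gap: 50.3
grip_force: 52.5
```

```bash
python3 - <<'E'
from h import *; import pickle
c=cap('wrist'); pickle.dump(c,open('w4.pkl','wb')); save(c,'w4.png',s=1.2)
for n in('ee_pos','orientation','ft_force','finger_gap','qpos','time'): print(arm.observe()[n])
E
```

```text
[433.09364135 203.49516258 203.26031747]
[-3.14055568  0.04907006 -0.00538418]
[ 0.24418676 -1.31522045 -2.33255091]
50.74311690887971
[ 0.08529382  0.08432319 -0.64223692  1.87249565  0.05558142  1.19880091
 -2.17733475]
9.3
```

View pics/w4.png

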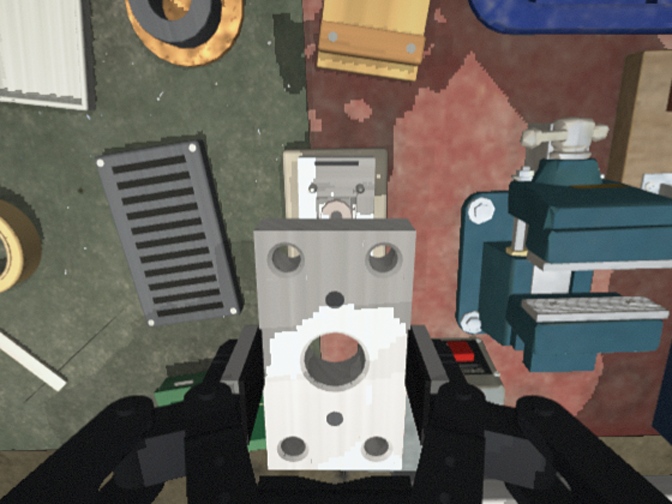

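The picture shows the top half gripped square and level; the bottom half with the casting stays on the tile. Now to the battens.

Emit:
send_rows(moves=[0.2,-0.04,-0.1,-0.05,0.4,0.4,-0.08,-0.2,-0.087,0.4,0.6,-0.12,-0.3,-0.087,0.4,0.81,-0.16,-0.4,-0.087,0.4,0.81,-0.16,-0.4,-0.087,0.4])

```text
time: 9.8
ee_pos: [595.9, 167.2, 114.6]
orientation: [3.127, -0.271, -0.012]
ft_force: [-0.9, 0.1, -3.1]
finger_gap: 50.5
grip_force: 53.0
```

Emit:
send_rows(moves=[0,0,-0.15,0,0.4,0,0,-0.28,0,0.4,0,0,-0.35,0,0.4,0,0,-0.37,0,0.4,0,0,-0.37,0,0.4])

```text
time: 10.3
ee_pos: [594.2, 171.3, 47.4]
orientation: [3.13, -0.263, -0.001]
ft_force: [0.3, 0.5, -1.9]
finger_gap: 50.3
grip_force: 53.0
```

```bash
python3 - <<'E'
from h import *; import pickle
c=cap('wrist'); pickle.dump(c,open('w5.pkl','wb')); save(c,'w5.png',s=1.2)
for n in('ee_pos','orientation','ft_force','finger_gap','qpos','time'): print(arm.observe()[n])
E
```

```text
[594.77545242 171.46839726  48.23313553]
[-3.13022497e+00  2.63078341e-01 -1.34933966e-03]
[-0.15336102  0.57926792 -1.75308683]
50.097322608024264
[ 0.03832012  0.5563511  -0.50606305  1.6556257   0.30747248  1.00872861
 -2.30744031]
10.35
```

View pics/w5.png

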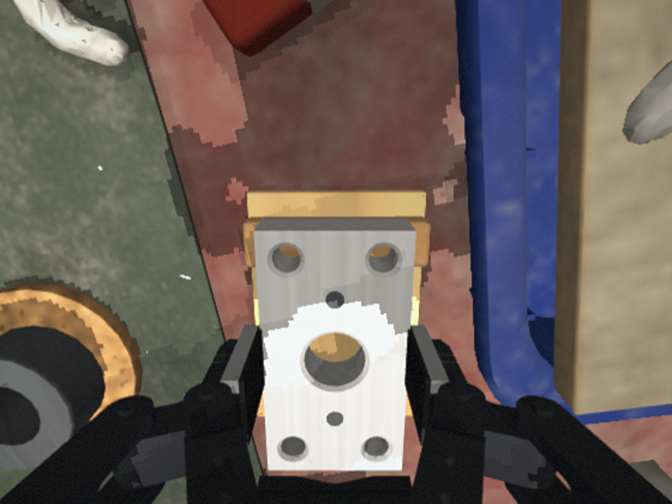

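The plate hangs centred and parallel over the battens. Lower and release.

Emit:
send_rows(moves=[0,0,-0.01,0,0.4,0,0,-0.018,0,0.4,0,0,-0.022,0,0.4,0,0,-0.022,0,0.4])

```text
time: 10.75
ee_pos: [595.1, 171.4, 45.0]
orientation: [-3.13, 0.264, -0.003]
ft_force: [-5.1, -2.0, 11.5]
finger_gap: 50.0
grip_force: 54.4
```

Emit:
send_rows(moves=[0,0,0.01,0,0.6,0,0,0.01,0,0.75,0,0,0.01,0,0.75,0,0,0.05,0,0.75,0,0,0.15,0,0.75])

```text
time: 11.25
ee_pos: [593.4, 170.8, 72.0]
orientation: [3.13, -0.263, -0.004]
ft_force: [0.2, -0.6, 0.4]
finger_gap: 64.1
grip_force: 0.0
```

Emit:
send_rows(moves=[0,0,0.2,0,0.75,0,0,0.45,0,0.75,0,0,0.7,0,0.75,0,0,0.7,0,0.75])

```text
time: 11.65
ee_pos: [597.3, 172.8, 221.4]
orientation: [-3.126, 0.263, -0.018]
ft_force: [0.7, 0.3, -0.5]
finger_gap: 64.2
grip_force: 0.0
```

Emit:
send_rows(moves=[-0.2,0.04,0,0.087,1,-0.4,0.08,0,0.087,1,-0.6,0.12,0,0.087,1,-0.81,0.16,0,0.087,1,-0.81,0.16,0,0.087,1])

```text
time: 12.15
ee_pos: [428.2, 204.9, 213.4]
orientation: [3.14, -0.041, 0.001]
ft_force: [-0.1, 0.0, 0.3]
finger_gap: 85.2
grip_force: 0.0
```

```bash
python3 - <<'E'
from h import *; import pickle
c=cap('wrist'); pickle.dump(c,open('w6.pkl','wb')); save(c,'w6.png',s=1.4)
for n in('ee_pos','orientation','ft_force','finger_gap','time'): print(arm.observe()[n])
print(proj(c,[[432.6,203.1,73],[432.6,203.1,36]]))
E
```

```text
[430.77587825 203.92487299 213.65594007]
[ 3.13994741e+00 -4.46137294e-02  3.06191416e-03]
[ 1.26744962 -1.67420328  0.07274956]
85.67981786973026
12.2
[[280.20705413 202.39631974]
 [279.95140306 190.49376663]]
```

View pics/w6.png

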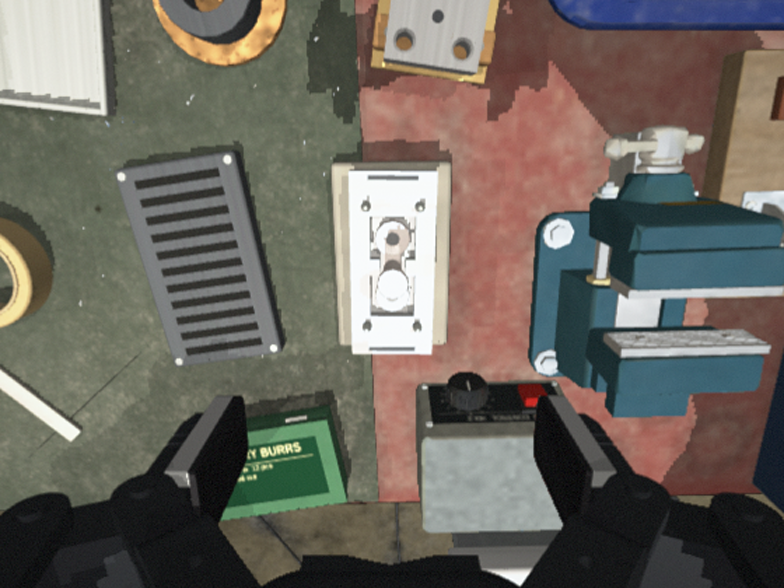

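The button is at (392,285), matching the predicted position (432.6, 203.1), and the casting lies in its pocket. Descend and grip the sprue.

Emit:
send_rows(moves=[0,0,-0.25,0,0.5,0,0,-0.48,0,0.5,0,0,-0.65,0,0.45,0,0,-0.73,0,0.45,0,0,-0.74,0,0.45], grip_force=30)

```text
time: 12.7
ee_pos: [431.9, 202.5, 62.9]
orientation: [3.14, -0.05, -0.006]
ft_force: [-0.3, -0.6, 0.1]
finger_gap: 38.6
grip_force: 0.0
```

Emit:
send_rows(moves=[0,0,0,0,0.3,0,0,0,0,0.15,0,0,0,0,0,0,0,0,0,0,0,0,0,0,0])

```text
time: 13.2
ee_pos: [433.5, 203.4, 66.0]
orientation: [-3.141, 0.049, -0.004]
ft_force: [0.2, -0.7, 6.9]
finger_gap: 15.4
grip_force: 29.6
```

Emit:
send_rows(moves=[0,0,0,0,0,0,0,0,0,0])

```text
time: 13.4
ee_pos: [433.4, 203.4, 66.0]
orientation: [-3.141, 0.049, -0.004]
ft_force: [0.7, -1.2, 8.2]
finger_gap: 15.1
grip_force: 29.7
```

```bash
python3 - <<'E'
from h import *; import pickle
c=cap('wrist'); save(c,'w7.png',(150,120,420,420),1.8)
for n in('ee_pos','orientation','ft_force','finger_gap','time','grip_force'): print(arm.observe()[n])
E
```

```text
[433.43708197 203.42725905  66.01398868]
[-3.14082368  0.04929413 -0.00354288]
[ 0.46145804 -0.96953864  7.54653211]
15.368190359358717
13.45
29.65059575653461
```

View pics/w7.png

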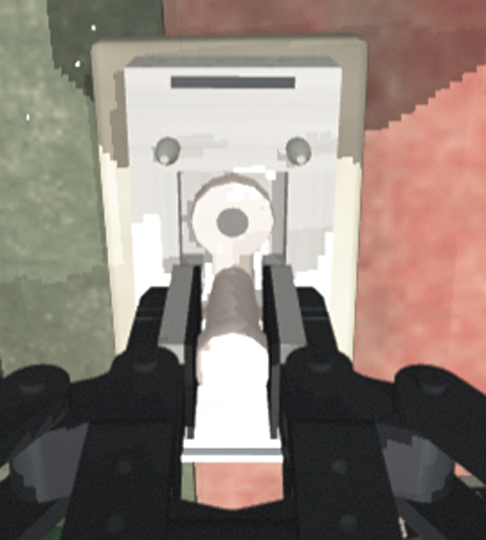

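The picture shows the pads clamped on the button and sprue at (230,350), the casting still in its pocket. Lift and carry it to the tray.

Emit:
send_rows(moves=[0,0,0.03,0,0,0,0,0.1,0,0,0,0,0.25,0,0,0,0,0.4,0,0,0,0,0.5,0,0])

```text
time: 13.95
ee_pos: [432.7, 203.7, 167.9]
orientation: [-3.14, 0.048, -0.003]
ft_force: [0.9, 0.1, -0.8]
finger_gap: 15.2
grip_force: 29.4
```

Emit:
send_rows(moves=[0.1,0.14,0,0,0,0.2,0.28,0,0,0,0.3,0.42,0,0,0,0.4,0.55,0,0,0,0.4,0.55,0,0,0])

```text
time: 14.45
ee_pos: [513.1, 316.4, 165.4]
orientation: [-3.139, 0.046, 0.001]
ft_force: [-0.6, -1.1, -0.9]
finger_gap: 15.2
grip_force: 29.5
```

Emit:
send_rows(moves=[0.1,0.14,0,0,0,0.2,0.28,0,0,0,0.3,0.42,0,0,0,0.335,0.46,0,0,0,0.335,0.46,0,0,0])

```text
time: 14.95
ee_pos: [579.3, 406.2, 165.2]
orientation: [-3.141, 0.047, 0.002]
ft_force: [-0.9, 0.0, -1.2]
finger_gap: 15.0
grip_force: 29.6
```

```bash
python3 - <<'E'
from h import *; import pickle
c=cap('wrist'); save(c,'w8.png',s=1.2); pickle.dump(c,open('w8.pkl','wb'))
for n in('ee_pos','orientation','ft_force','finger_gap','time','qpos'): print(arm.observe()[n])
E
```

```text
[579.09463425 405.21405583 165.29772109]
[-3.14115383e+00  4.81604199e-02  1.15642936e-03]
[ 0.34571497 -0.17789689  0.04889452]
14.852226563562983
15.0
[-0.27204336  0.64230728 -0.62577259  1.28971867  0.36960398  1.32432886
 -2.49248119]
```

View pics/w8.png

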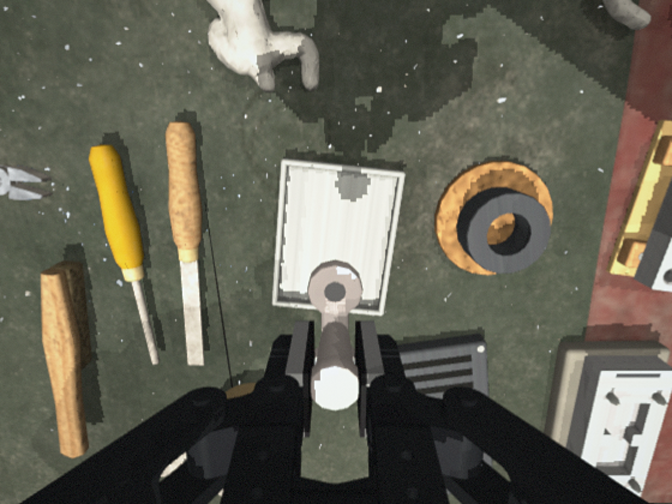

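The casting hangs upright over the tray (336,290 link end), well inside the walls. Lower it.

Emit:
send_rows(moves=[0,0,-0.2,0,0,0,0,-0.4,0,0,0,0,-0.53,0,0,0,0,-0.58,0,0,0,0,-0.595,0,0])

```text
time: 15.5
ee_pos: [579.2, 404.2, 45.9]
orientation: [3.14, -0.05, -0.001]
ft_force: [0.6, 0.6, -0.3]
finger_gap: 15.3
grip_force: 29.6
```

Emit:
send_rows(moves=[0,0,-0.005,0,0,0,0,-0.01,0,0,0,0,-0.01,0,0])

```text
time: 15.8
ee_pos: [580.0, 405.5, 45.3]
orientation: [-3.14, 0.049, -0.002]
ft_force: [-0.5, -1.2, -2.0]
finger_gap: 15.2
grip_force: 29.6
```

Emit:
send_rows(moves=[0,0,-0.006,0,0,0,0,-0.012,0,0,0,0,-0.012,0,0])

```text
time: 16.1
ee_pos: [580.1, 405.9, 44.1]
orientation: [-3.14, 0.049, -0.003]
ft_force: [-3.7, -3.1, 11.8]
finger_gap: 14.8
grip_force: 30.5
```

Emit:
send_rows(moves=[0,0,0.005,0,0.2,0,0,0.005,0,0.4,0,0,0.01,0,0.5,0,0,0.05,0,0.5,0,0,0.15,0,0.5])

```text
time: 16.6
ee_pos: [578.6, 404.4, 70.2]
orientation: [3.139, -0.049, -0.004]
ft_force: [-0.6, 0.6, -0.9]
finger_gap: 42.3
grip_force: 0.0
```

Emit:
send_rows(moves=[0,0,0.2,0,0.5,0,0,0.45,0,0.5,0,0,0.7,0,0.5,0,0,0.7,0,0.5])

```text
time: 17.0
ee_pos: [581.3, 407.6, 220.8]
orientation: [-3.133, 0.049, -0.015]
ft_force: [0.2, 0.4, -0.4]
finger_gap: 42.7
grip_force: 0.0
```

Emit:
send_rows(moves=[-0.1,-0.14,0,0,1,-0.2,-0.28,0,0,1,-0.3,-0.42,0,0,1,-0.4,-0.55,0,0,1,-0.4,-0.55,0,0,1])

```text
time: 17.5
ee_pos: [498.3, 292.0, 211.9]
orientation: [3.138, -0.052, 0.001]
ft_force: [-0.2, 0.3, -0.1]
finger_gap: 85.5
grip_force: 0.0
```

```bash
python3 - <<'E'
from m import *; import pickle
c=cap('wrist'); save(c,'w9.png',s=1.4); pickle.dump(c,open('w9.pkl','wb'))
for n in('ee_pos','orientation','ft_force','finger_gap','time','qpos'): print(arm.observe()[n])
E
```

```text
[499.25394935 293.6402136  212.20308728]
[ 3.13988982e+00 -5.14889820e-02  2.33823040e-03]
[ 0.18837654 -0.21996994  0.48760441]
85.2788404575892
17.55
[-0.05312953  0.32965684 -0.67902746  1.6100634   0.21603414  1.27760957
 -2.3721491 ]
```

View pics/w9.png

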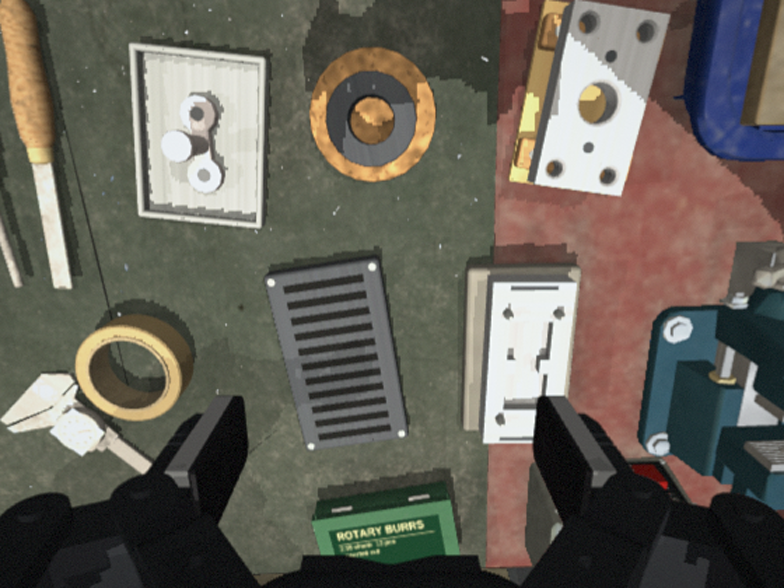

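The casting lies flat in the tray (195,145), the ring is central on the cork (372,117), and the top half lies on the battens with holes at (588,24), (646,31), (554,168), (608,176). The grate's corner dots are at (271,282), (372,267), (311,446), (402,434).

```bash
python3 - <<'E'
from m import *; import pickle
c=pickle.load(open('w9.pkl','rb')); im=np.ascontiguousarray(c['pixels']); g=cv2.cvtColor(im,cv2.COLOR_RGB2GRAY).astype(float)
def cen(pts,sign,t,r):
    Q=[]
    for u,v in pts:
        u,v=int(u/1.4),int(v/1.4); w=np.clip(sign*(g[v-r:v+r+1,u-r:u+r+1]-t),0,None); yy,xx=np.mgrid[-r:r+1,-r:r+1]
        Q.append([u+(w*xx).sum()/w.sum(),v+(w*yy).sum()/w.sum()])
    return np.array(Q)
for n,p,s,t,r,z in [('grate',[(271,282),(372,267),(311,446),(402,434)],1,130,5,16),('top half',[(588,24),(646,31),(554,168),(608,176)],-1,140,8,36)]:
    P=ray(c,cen(p,s,t,r),z)[:,:2]; print(n,P.round(1).tolist(),P.mean(0).round(1),[round(float(np.degrees(np.arctan2(*(P[a]-P[b])[::-1]))),2) for a,b in((0,2),(1,3))])
E
```

```text
grate [[490.3, 370.9], [498.7, 303.4], [363.3, 354.9], [371.8, 287.5]] [431.  329.2] [7.17, 7.14]
top half [[633.8, 181.1], [628.5, 149.9], [558.5, 193.9], [553.2, 162.9]] [593.5 172. ] [-9.72, -9.74]
```

Emit:
send_rows(moves=[-0.1,-0.14,-0.1,0,1,-0.2,-0.28,-0.25,0,1,-0.335,-0.46,-0.4,0,1,-0.335,-0.46,-0.55,0,1,-0.335,-0.46,-0.6,0,1], grip_force=50)

```text
time: 18.05
ee_pos: [431.3, 202.3, 89.5]
orientation: [3.14, -0.05, -0.004]
ft_force: [0.4, 0.1, -0.2]
finger_gap: 85.7
grip_force: 0.0
```

Emit:
send_rows(moves=[0,0,-0.1,0,1,0,0,-0.2,0,1,0,0,-0.235,0,1,0,0,-0.235,0,0.8])

```text
time: 18.45
ee_pos: [432.7, 204.4, 44.5]
orientation: [-3.141, 0.047, 0.002]
ft_force: [-0.0, -0.2, -1.1]
finger_gap: 73.2
grip_force: 0.0
```

Emit:
send_rows(moves=[0,0,0,0,0.6,0,0,0,0,0.4,0,0,0,0,0.4,0,0,0,0,0.4,0,0,0,0,0.4])

```text
time: 18.95
ee_pos: [433.4, 204.0, 46.1]
orientation: [-3.14, 0.049, -0.003]
ft_force: [-1.8, 0.3, 5.3]
finger_gap: 50.0
grip_force: 51.3
```

Emit:
send_rows(moves=[0,0,0.03,0,0.4,0,0,0.1,0,0.4,0,0,0.25,0,0.4,0,0,0.35,0,0.4,0,0,0.35,0,0.4])

```text
time: 19.45
ee_pos: [434.2, 204.1, 118.1]
orientation: [-3.14, 0.049, -0.008]
ft_force: [0.2, 0.8, -3.3]
finger_gap: 50.2
grip_force: 53.1
```

Emit:
send_rows(moves=[0,0.15,0,0.05,0.4,0,0.3,0,0.1,0.4,0,0.5,0,0.1,0.4,-0.006,0.628,0,0.1,0.4,-0.006,0.628,0,0.1,0.4])

```text
time: 19.95
ee_pos: [429.5, 332.7, 114.3]
orientation: [-3.132, -0.205, 0.002]
ft_force: [-0.2, -0.5, -2.7]
finger_gap: 50.1
grip_force: 53.2
```

Emit:
send_rows(moves=[0,0,-0.15,0,0.4,0,0,-0.28,0,0.4,0,0,-0.32,0,0.4,0,0,-0.32,0,0.4])

```text
time: 20.35
ee_pos: [430.6, 327.7, 49.5]
orientation: [3.134, 0.197, -0.004]
ft_force: [-1.2, 0.4, -3.2]
finger_gap: 50.1
grip_force: 53.2
```

```bash
python3 - <<'E'
from m import *; import pickle
c=cap('wrist'); save(c,'w10.png',s=1.4); pickle.dump(c,open('w10.pkl','wb'))
for n in('ee_pos','orientation','ft_force','finger_gap','time','qpos'): print(arm.observe()[n])
E
```

```text
[431.26940817 328.48699063  50.7513416 ]
[ 3.13508677e+00  1.97128572e-01 -8.49629896e-04]
[ 0.4018032   1.19031798 -2.79575009]
50.01618799095677
20.4
[-0.15058012  0.45045714 -0.69198459  1.8531015   0.34543566  0.9615209
 -2.44001039]
```

View pics/w10.png

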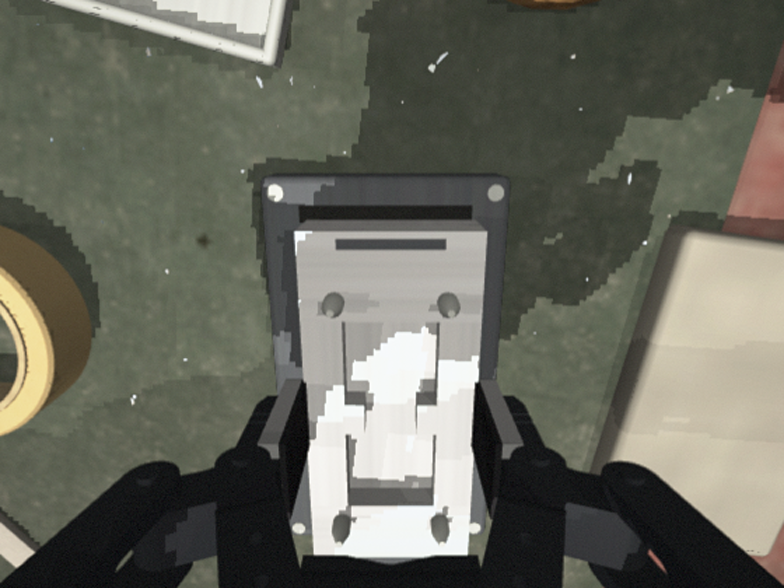

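The block is over the grate and aligned; front edge at row 232, x 295–487, grate dots at (274,193), (497,193), (298,528), (475,527). I'll check centring numerically.

```bash
python3 - <<'E'
from m import *; import pickle
c=pickle.load(open('w10.pkl','rb'))
D=ray(c,np.array([[274,193],[497,193],[298,528],[475,527]])/1.4,16)[:,:2]
B=ray(c,np.array([[295,232],[487,232],[313,553],[469,555]])/1.4,40.7)[:,:2]
a=np.radians(7.15); R=np.array([[np.cos(a),np.sin(a)],[-np.sin(a),np.cos(a)]])
print(D.mean(0),B.mean(0),'in grate frame',((B-D.mean(0))@R.T).round(1))
for X in(D,B): print([np.degrees(np.arctan2(*(X[i]-X[j])[::-1])).round(2) for i,j in((0,2),(1,3))])
E
```

```text
[430.94832162 328.78958216] [433.29072353 327.41197777] in grate frame [[ 56.4  23.9]
 [ 56.4 -27.1]
 [-51.6  24.4]
 [-52.5 -27.8]]
[np.float64(7.13), np.float64(7.19)]
[np.float64(6.9), np.float64(7.5)]
```

Emit:
send_rows(moves=[0.007,0.009,0,0,0.4,0.007,0.009,-0.01,0,0.4,0.007,0.009,-0.02,0,0.4,0.007,0.009,-0.028,0,0.4,0.007,0.009,-0.028,0,0.4])

```text
time: 20.9
ee_pos: [433.0, 330.8, 46.1]
orientation: [3.135, 0.197, 0.002]
ft_force: [-2.0, -3.3, 11.2]
finger_gap: 50.0
grip_force: 54.7
```

Emit:
send_rows(moves=[0,0,0.005,0,0.6,0,0,0.005,0,0.8,0,0,0.01,0,0.9,0,0,0.05,0,0.9,0,0,0.15,0,0.9])

```text
time: 21.4
ee_pos: [431.9, 330.0, 74.4]
orientation: [3.134, 0.198, -0.004]
ft_force: [-0.8, -0.2, 0.9]
finger_gap: 77.2
grip_force: 0.0
```

Emit:
send_rows(moves=[0,0,0.2,0,0.9,0,0,0.45,0,0.9,0,0,0.65,0,0.9,0,0,0.65,0,0.9,0,0,0.65,0,0.9])

```text
time: 21.9
ee_pos: [433.0, 330.8, 206.2]
orientation: [-3.135, -0.197, -0.004]
ft_force: [-0.1, -0.2, -1.0]
finger_gap: 77.2
grip_force: 0.0
```

```bash
python3 - <<'E'
from m import *; import pickle
c=cap('wrist'); save(c,'w11.png',(150,80,390,260),3.3); pickle.dump(c,open('w11.pkl','wb'))
for n in('ee_pos','orientation','ft_force','finger_gap','time','qpos'): print(arm.observe()[n])
E
```

```text
[432.56903153 330.36764488 204.87826679]
[3.13503340e+00 1.97411184e-01 3.12982767e-04]
[ 0.06901548 -0.20036053 -0.62152133]
77.10470434123442
21.95
[-0.07822246  0.27001609 -0.76058978  1.70543812  0.19579363  1.24427715
 -2.32897422]
```

View pics/w11.png

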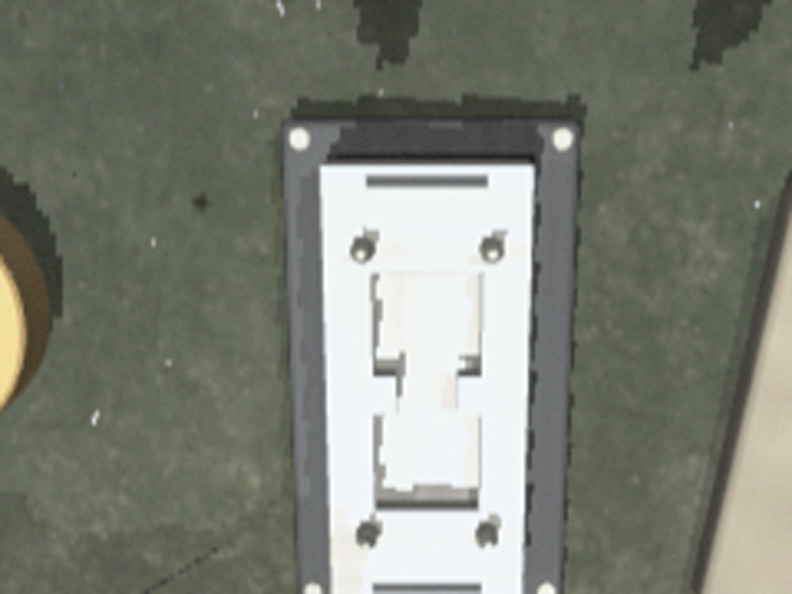

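The block sits square on the grate: pins at (362,250), (492,251), (368,534), (487,534); grate dots at (299,139), (562,139), (313,592), (546,592).

```bash
python3 - <<'E'
from m import *; import pickle
c=pickle.load(open('w11.pkl','rb')); f=lambda p: np.array(p)/3.3+[150-.35,80-.35]
D=ray(c,f([[299,139],[562,139],[313,592],[546,592]]),16)[:,:2]
im=np.ascontiguousarray(c['pixels']); g=cv2.cvtColor(im,cv2.COLOR_RGB2GRAY).astype(float)
Q=[]
for u,v in f([[362,250],[492,251],[368,534],[487,534]]):
    u,v=int(round(u)),int(round(v)); r=5; w=np.clip(170-g[v-r:v+r+1,u-r:u+r+1],0,None); yy,xx=np.mgrid[-r:r+1,-r:r+1]; Q.append([u+(w*xx).sum()/w.sum(),v+(w*yy).sum()/w.sum()])
print(np.round((np.array(Q)-[149.65,79.65])*3.3,0).tolist())
for n,X in(('grate',D),('pins41',ray(c,Q,41)[:,:2]),('pins46',ray(c,f([[362,252],[492,253],[367,537],[486,537]]),46)[:,:2])):
    print(n,X.round(1).tolist(),X.mean(0).round(1),[np.degrees(np.arctan2(*(X[i]-X[j])[::-1])).round(2) for i,j in((0,2),(1,3))],np.linalg.norm(X[0]-X[2]))
# edges of block top
B=ray(c,f([[320,165],[535,163]]),36)[:,:2]; print('front mid',B.mean(0),np.linalg.norm(B[0]-B[1]))
a=np.radians(7.1); print('center from front',B.mean(0)-58*np.array([np.cos(a),np.sin(a)]))
E
```

```text
[[364.0, 246.0], [492.0, 245.0], [367.0, 533.0], [487.0, 532.0]]
grate [[490.2, 370.7], [498.7, 303.3], [363.0, 354.9], [371.5, 287.4]] [430.9 329.1] [np.float64(7.09), np.float64(7.14)] 128.1739051153917
pins41 [[468.8, 350.2], [472.8, 319.3], [393.8, 341.1], [397.9, 309.8]] [433.3 330.1] [np.float64(6.93), np.float64(7.22)] 75.49655708929986
pins46 [[468.1, 350.4], [471.7, 319.3], [394.8, 341.1], [398.6, 310.4]] [433.3 330.3] [np.float64(7.22), np.float64(6.96)] 73.9088482630189
front mid [489.71832809 337.22853234] 52.28577378254124
center from front [432.16307569 330.05964669]
```

Emit:
send_rows(moves=[0.17,-0.17,0,-0.05,0.75,0.34,-0.34,0,-0.1,0.75,0.51,-0.51,0,-0.187,0.75,0.68,-0.68,0,-0.187,0.75,0.809,-0.797,0,-0.187,0.75], grip_force=50)

```text
time: 22.45
ee_pos: [595.7, 167.5, 203.0]
orientation: [3.128, -0.268, -0.004]
ft_force: [0.5, -0.3, 0.0]
finger_gap: 64.1
grip_force: 0.0
```

Emit:
send_rows(moves=[0,0,-0.15,0,0.75,0,0,-0.38,0,0.75,0,0,-0.6,0,0.75,0,0,-0.75,0,0.75,0,0,-0.8,0,0.75])

```text
time: 22.95
ee_pos: [591.3, 170.2, 39.9]
orientation: [3.128, -0.262, -0.012]
ft_force: [-0.2, -0.4, 0.3]
finger_gap: 63.8
grip_force: 0.0
```

Emit:
send_rows(moves=[0,0,0,0,0.7,0,0,0,0,0.4,0,0,0,0,0.4,0,0,0,0,0.4,0,0,0,0,0.4])

```text
time: 23.45
ee_pos: [594.9, 171.3, 45.8]
orientation: [-3.13, 0.263, -0.002]
ft_force: [-0.9, -1.4, 1.9]
finger_gap: 50.5
grip_force: 52.5
```

Emit:
send_rows(moves=[0,0,0.03,0,0.4,0,0,0.1,0,0.4,0,0,0.25,0,0.4,0,0,0.4,0,0.4,0,0,0.5,0,0.4])

```text
time: 23.95
ee_pos: [595.2, 171.7, 148.5]
orientation: [-3.129, 0.263, -0.005]
ft_force: [0.5, 0.4, -1.4]
finger_gap: 50.2
grip_force: 52.7
```

Emit:
send_rows(moves=[-0.17,0.17,0,0.05,0.4,-0.34,0.34,0,0.1,0.4,-0.51,0.51,0,0.15,0.4,-0.68,0.68,0,0.187,0.4,-0.809,0.797,0,0.187,0.4])

```text
time: 24.45
ee_pos: [430.1, 333.2, 146.5]
orientation: [-3.134, -0.205, -0.002]
ft_force: [0.5, 0.4, -1.2]
finger_gap: 50.1
grip_force: 52.7
```

Emit:
send_rows(moves=[0,0,0,0,0.4,0,0,-0.15,0,0.4,0,0,-0.28,0,0.4,0,0,-0.31,0,0.4,0,0,-0.31,0,0.4])

```text
time: 24.95
ee_pos: [432.7, 330.3, 83.1]
orientation: [3.135, 0.197, -0.001]
ft_force: [-1.0, 0.4, -1.6]
finger_gap: 50.3
grip_force: 52.9
```

```bash
python3 - <<'E'
from m import *; import pickle
c=cap('wrist'); save(c,'w12.png',(150,100,410,400),2); pickle.dump(c,open('w12.pkl','wb'))
s=arm.observe()
for n in('ee_pos','orientation','ft_force','finger_gap','time'): print(s[n])
# compare plate and block/grate centre lines
E
```

```text
[433.11573629 330.78235245  84.02347942]
[-3.13507671e+00 -1.97281361e-01 -9.14929923e-04]
[ 0.37584592 -0.0067655  -1.92413193]
50.22811235212589
25.0
```

View pics/w12.png

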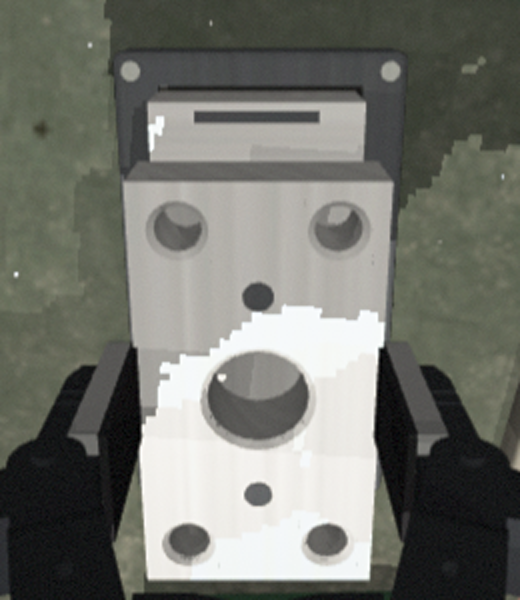

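The plate hangs over the block, parallel: plate front edge row 181, cols 124–392; block front edge row 103, cols 148–364. Checking the offset.

```bash
python3 - <<'E'
from m import *; import pickle
c=pickle.load(open('w12.pkl','rb')); f=lambda p: np.array(p)/2+[150-.25,100-.25]
a=np.radians(7.15); e=np.array([np.cos(a),np.sin(a)]); n=np.array([-e[1],e[0]])
zt=84-27.8+18
A=ray(c,f([[124,181],[392,181]]),zt)[:,:2]; B=ray(c,f([[148,103],[364,103]]),36)[:,:2]
pa=A.mean(0)-48*e; pb=B.mean(0)-58*e
print(np.linalg.norm(A[0]-A[1]),np.linalg.norm(B[0]-B[1]),pa,pb,'plate-block along,across',(pa-pb)@e,(pa-pb)@n)
P=ray(c,f([[176,227],[339,227],[189,541],[327,541]]),zt)[:,:2]; print(P.mean(0),(P.mean(0)-pb)@e,(P.mean(0)-pb)@n)
E
```

```text
51.06206453342185 51.246932789611115 [432.13400482 329.77334569] [431.39159654 330.12604509] plate-block along,across 0.6927355079826066 -0.4423623310609327
[433.31959266 329.95853109] 1.8921534059587979 -0.4061840313686691
```

Emit:
send_rows(moves=[-0.003,0.002,0,0,0.4,-0.003,0.002,-0.03,0,0.4,-0.003,0.002,-0.05,0,0.4,-0.003,0.002,-0.07,0,0.4,-0.003,0.002,-0.07,0,0.4])

```text
time: 25.5
ee_pos: [431.8, 330.7, 68.3]
orientation: [3.135, 0.198, -0.001]
ft_force: [-0.6, 0.9, -2.9]
finger_gap: 50.0
grip_force: 52.9
```

Pins have entered with no resistance. Go home.

Emit:
send_rows(moves=[0,0,-0.01,0,0.4,0,0,-0.02,0,0.4,0,0,-0.03,0,0.4,0,0,-0.035,0,0.4,0,0,-0.035,0,0.4])

```text
time: 26.0
ee_pos: [432.1, 331.1, 63.7]
orientation: [3.134, 0.198, 0.001]
ft_force: [-7.5, -7.2, 21.1]
finger_gap: 50.1
grip_force: 55.3
```

Emit:
send_rows(moves=[0,0,0.008,0,0.4,0,0,0.008,0,0.6,0,0,0.008,0,0.8,0,0,0.05,0,0.8,0,0,0.15,0,0.8])

```text
time: 26.5
ee_pos: [431.4, 330.5, 91.4]
orientation: [3.134, 0.198, -0.004]
ft_force: [0.7, 0.1, 1.0]
finger_gap: 68.4
grip_force: 0.0
```

Emit:
send_rows(moves=[0,0,0.2,0,0.8,0.1,0,0.45,0,0.8,0.2,0,0.65,0,0.8,0.25,0,0.75,0,0.8,0.25,0,0.75,0,0.8])

```text
time: 27.0
ee_pos: [484.4, 331.6, 245.8]
orientation: [-3.133, -0.195, -0.008]
ft_force: [-0.5, 0.6, -0.4]
finger_gap: 68.5
grip_force: 0.0
```

```bash
python3 - <<'E'
from m import *; import pickle
c=cap('wrist'); save(c,'w13.png',s=1.4); pickle.dump(c,open('w13.pkl','wb')); s=arm.observe()
print(s['ee_pos'],s['ft_force'],s['finger_gap'],s['time'])
E
```

```text
[482.90791319 331.37330528 243.55102683] [-0.17376831 -0.23177448 -0.37714151] 68.16971928655752 27.05
```

View pics/w13.png

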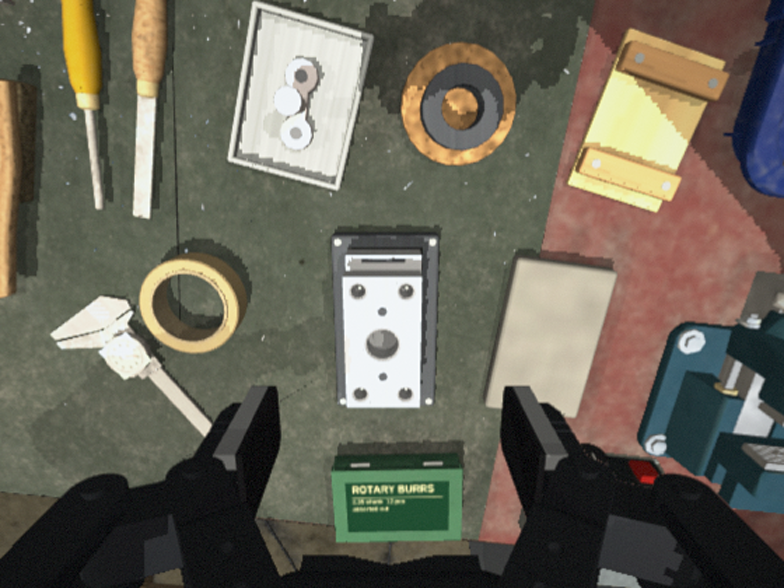

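The mould is closed and square on the grate (382,340), with pins showing in all four holes. The casting is flat in the tray, the ring is on the cork, and the tape is untouched at (195,303). Handing in.

```bash
python3 -c "
from bench import arm
print(arm.finish_job())"
```

```text
the job is handed in; nothing more can be done
None
```

The job is done and handed in at about 27 s, in the order asked: the ring weight is on the trivet, the casting is flat in the tray, and the mould is closed fully home, square on the grey cooling grate, with the tape roll untouched.

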